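# Line up the sample bottles on the counter's loading track by height

### The arm

A 6-joint arm with a two-finger parallel gripper is mounted at the origin on the work surface. World frame = base frame: x ahead of the robot, y to its left, z up, the work surface at z = 0. Lengths are in m, angles in rad, forces in N, time in s.
With the tool pointing down it reaches from about 0.35 to 0.775 m from the base axis. Payload 7.3 kg.
Tool frame: the origin (TCP) lies at the very end of the fingers, on their centre line; the grasp point (between the pads) lies 19 mm behind it (robot.tcp_to_grasp is the z of the grasp point in the tool frame, in m); z points along the fingers, y is the line along which they close (so a half turn about z gives the same grasp; the last joint's range is limited). The gripper opens to 92 mm and grips with 3 to 60 N. Pads are 19 mm wide; open, the fingers measure 130 mm over their backs; the gripper's body (75 mm by 190 mm) begins 47 mm behind the grasp point.
Start: joints at [-1.349, 0.342, 1.524, -0, 1.275, -0.146], TCP at [0.189, -0.49, 0.227] pointing down, gripper open.
Joint ranges: [-2.53, 2.53], [-0.77, 2.02], [0.04, 2.7], [-1, 4.14], [0.28, 2.66], [-3.11, 3.11]. Speed limits (rad/s): [2.57, 2.57, 3.14, 3.14, 3.14, 3.14].

### API

Orientations are given as [roll, pitch, yaw] about the fixed x, y, z axes, in that order (R = Rz(yaw) Ry(pitch) Rx(roll)).
In Python, from cell import monitor, read_camera, get_calibration, job, robot gives the robot as it stands. The module is installed in compiled form; this text tells all that it offers.
- The arm moves only by the tool send_rows, never from a script. Its argument "targets" is a list of rows, each an object with "translation": the shift along the tool's x, y, z in cm, a list of three; "spin": the turn about the tool's z in degrees; "jaw": the opening, from 0 (shut) to 1 (fully open). A call has exactly 5 rows; each row is the pose to reach, as a shift and turn from the pose commanded when the call began, along the tool's axes at that moment; what a row does not reach only later rows make up. A row lasts 1/10 s, in which the tool goes at most 50 mm and 8.59 degrees, less where a joint would pass 70% of its speed; a pose out of reach is approached as far as the arm can. A call with a gripper value outside its range is refused whole. The fingers move at their own pace and stop on an object; "force" is the grip in N (left out, the last holds). Time passes only in rows, so rows that repeat a pose let the fingers close, or fill a call up. It gives the time, the measured TCP pose, the force, the opening and the grip force at its end, in the units of the state.
- monitor.observe(): the state, without advancing time (a new reading comes with each control period).
- read_camera(name): name is "scene" or "top"; returns (picture, depth): 480x640x3 uint8, red, green, blue; 480x640 float32, m along the optical axis (not along the pixel's ray), 0 where there is no reading.
- get_calibration(name): a dict with "intrinsics" (3x3 intrinsics, pixels), "D" ([k1, k2, p1, p2, k3] as OpenCV has them; the pictures are not rectified), "origin" and "orientation" of the camera in the world. Camera axes: x right, y up, looking along -z (the intrinsics and any distortion apply to the point x, -y, -z); pixel columns grow to the right and rows downward; lengths in m; the calibration is good to about 2 mm. A picture is of the moment at which its call begins. get_calibration takes no time and is no camera call.
- job.hand_in(): hands the job in; it is judged then, once.
The state is a dict: "time": time; "qpos": joint angles; "qvel": joint speeds; "joint_efforts": joint torques, N m; "tool_pos": TCP position; "tool_rot": TCP orientation; "contact_force": force on the tool from outside, world axes, zero at the start; "torque": the same for the moment, N m; "opening": finger opening in m; "grip_force": force on a finger pad.
Only numpy, scipy, OpenCV 4.12 (cv2) and the standard library are available. Lean on these libraries where they do the work, as an engineer would, in place of code of your own. Each camera call takes 0.05 s, during which the arm holds its last target. There are 200 camera calls.

### The job

Load the four sample bottles onto the loading track in order of height, one standing centred on each puck: the shortest on the puck next to the reader box, each following one taller, the tallest at the far end. Keep the bottles upright and set each one down gently, without dropping it; leave them all standing still on their pucks.

Things in the scene. Friction and masses are not known exactly. Their poses are not given: they have to be found in the camera images.
- bottle_1: The shortest and thinnest of four upright round off-white plastic sample bottles with white screw caps: 26 mm in diameter, 45 mm tall including the 14 mm cap (which is 3 mm narrower than the body), about 25 g (varies). It stands loose on the black bed (height 0). Origin: centre of its underside; z runs up its axis. It can be gripped round the body from above.
- bottle_2: The second shortest of four upright round off-white plastic sample bottles with white screw caps: 32 mm in diameter, 62 mm tall including the 14 mm cap (which is 3 mm narrower than the body), about 45 g (varies). It stands loose on the black bed (height 0). Origin: centre of its underside; z runs up its axis. It can be gripped round the body from above.
- bottle_3: The second tallest of four upright round off-white plastic sample bottles with white screw caps: 38 mm in diameter, 80 mm tall including the 14 mm cap (which is 3 mm narrower than the body), about 80 g (varies). It stands loose on the black bed (height 0). Origin: centre of its underside; z runs up its axis. It can be gripped round the body from above.
- bottle_4: The tallest and widest of four upright round off-white plastic sample bottles with white screw caps: 44 mm in diameter, 100 mm tall including the 14 mm cap (which is 3 mm narrower than the body), about 130 g (varies). It stands loose on the black bed (height 0). Origin: centre of its underside; z runs up its axis. It can be gripped round the body from above.
- puck_a: Fixed dark grey round puck, 64 mm across, flat top 8 mm above the bed, with a thin white ring 54 mm across as centring mark: an end puck of the row, at the robot's left (+y). Four alike pucks stand in the order a, b, c, d, 68 to 81 mm apart, on a fixed aluminium track (80 mm wide, 4 mm thick) whose place and direction vary. Origin: centre of its underside, on the bed; x across the row, y along it.
- puck_b: Fixed dark grey round puck, 64 mm across, flat top 8 mm above the bed, with a thin white ring 54 mm across as centring mark: next to puck_a. Four alike pucks stand in the order a, b, c, d, 68 to 81 mm apart, on a fixed aluminium track (80 mm wide, 4 mm thick) whose place and direction vary. Origin: centre of its underside, on the bed; x across the row, y along it.
- puck_c: Fixed dark grey round puck, 64 mm across, flat top 8 mm above the bed, with a thin white ring 54 mm across as centring mark: next to puck_d. Four alike pucks stand in the order a, b, c, d, 68 to 81 mm apart, on a fixed aluminium track (80 mm wide, 4 mm thick) whose place and direction vary. Origin: centre of its underside, on the bed; x across the row, y along it.
- puck_d: Fixed dark grey round puck, 64 mm across, flat top 8 mm above the bed, with a thin white ring 54 mm across as centring mark: the other end puck, at the robot's right (-y). Four alike pucks stand in the order a, b, c, d, 68 to 81 mm apart, on a fixed aluminium track (80 mm wide, 4 mm thick) whose place and direction vary. Origin: centre of its underside, on the bed; x across the row, y along it.
- reader: Fixed white reader box with black windows: 70 mm across the row, 50 mm along it, 45 mm tall. It stands on the track about 74 mm beyond the centre of an end puck: sometimes beyond puck_a, sometimes beyond puck_d (the other end has only a low metal end stop, 14 mm tall). Origin: centre of its underside, on the bed.
Not all that is in view belongs to the job. Leave any orange look-alike of the bottle_1 alone.

How it is judged:
By the outcome, as a careful person would: the job done as asked, in the order asked, and still so for the second after the job is handed in, with the robot touching nothing.
It also fails if it takes over 102 s, if anything falls off the work surface, if the arm or the gripper's body presses on something with over 40 N, if the wrist force passes 120 N, or if a joint passes its speed limit or range.

## Working session

There is one attempt and no reset: what is moved stays moved. The work goes in short steps, Python scripts to look and compute and a tool call to move; the robot and the scene stay as the last step left them, time stands still between calls to the robot, and variables do not carry over. Pictures are saved under pics/ and viewed, at most 14 in all, crops included, and the job is handed in when it is done.

Besides the shell and the picture viewer there is one more tool, called after "Call:" as a command line: name --argument value ..., lists and objects as JSON in quotes. send_rows: Moves the arm, as the interface text tells. Its arguments: {"type":"object","properties":{"targets":{"type":"array"},"force":{"type":"number"}},"required":["targets"]}

```bash
mkdir -p pics; ls
python3 - <<'E'
from cell import monitor, read_camera, get_calibration, job, robot
import cv2,numpy as np
s=monitor.observe();print(s)
for n in("scene","top"):
    p,d=read_camera(n);cv2.imwrite(f"pics/{n}0.png",p[:,:,::-1]);np.save(f"{n}0.npy",d);print(n,get_calibration(n))
E
```

```text
pics
{'time': 0.0, 'qpos': array([-1.34899458e+00,  3.42692672e-01,  1.52502207e+00,  3.23367317e-06,
        1.27540011e+00, -1.46015771e-01]), 'qvel': array([ 3.22158138e-04,  7.54627559e-05,  1.73297856e-03, -3.59640822e-05,
       -2.22448008e-04, -2.13844738e-03]), 'joint_efforts': array([-2.10969010e-04, -4.31245708e+01, -2.44217259e+01,  7.17471843e-02,
        5.61016321e-02, -1.38924315e-04]), 'tool_pos': array([ 0.18870212, -0.48947505,  0.2260588 ]), 'tool_rot': array([-3.14008710e+00, -2.24535768e-04,  3.67816405e-01]), 'contact_force': array([-0.09016883, -0.44861258, -0.07021016]), 'torque': array([-0.0454843 , -0.01684671,  0.00045315]), 'grip_force': 0.0, 'opening': 0.09179693920833606}
scene {'intrinsics': array([[439.13975172,   0.        , 315.65935411],
       [  0.        , 439.13975172, 234.25925698],
       [  0.        ,   0.        ,   1.        ]]), 'D': array([0.0094441, 0.       , 0.       , 0.       , 0.       ]), 'origin': array([0.88278847, 0.07999459, 0.60261072]), 'orientation': array([5.60668102e-01, 3.48190826e-06, 1.74679143e+00])}
top {'intrinsics': array([[458.13493205,   0.        , 312.07593108],
       [  0.        , 458.13493205, 243.00142528],
       [  0.        ,   0.        ,   1.        ]]), 'D': array([-0.0108369,  0.       ,  0.       ,  0.       ,  0.       ]), 'origin': array([0.40010674, 0.01066052, 0.9294014 ]), 'orientation': array([ 0.17129763,  0.01126752, -1.57048981])}
```

View pics/top0.png

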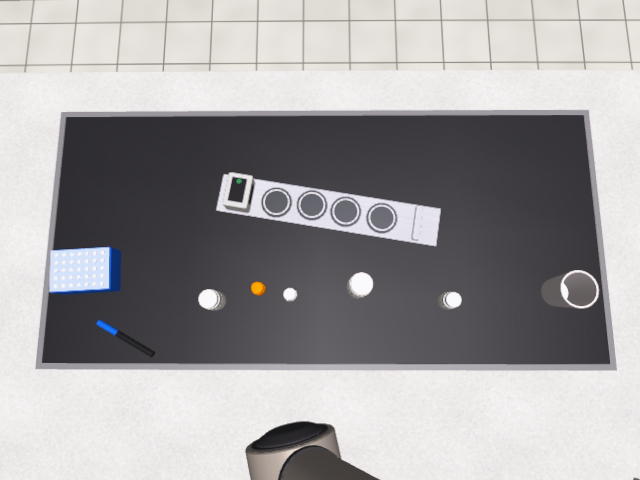

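View pics/scene0.png

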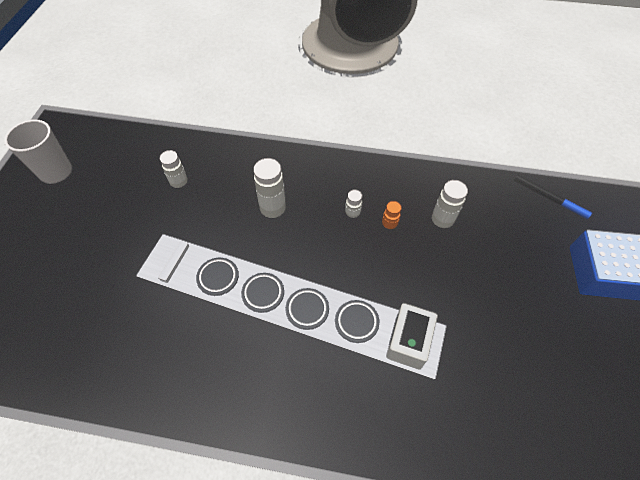

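Top view: the reader at (238,190) is on the left (+y), so it stands beyond puck_a. The pucks are at x of about 277, 312, 346 and 381. Bottle caps are at (209,299), (290,294), (361,284) and (453,300). The orange look-alike at (258,288) is to be left alone. The scene view agrees. Next I measure heights and positions.

```bash
cat > h.py <<'E'
import cv2,numpy as np
from scipy.spatial.transform import Rotation as R
from cell import monitor, read_camera, get_calibration
def cam(n):
    c=get_calibration(n);return c["intrinsics"],c["D"],c["origin"],R.from_euler('xyz',c["orientation"]).as_matrix()
def ray(n,uv):
    K,D,o,M=cam(n);p=cv2.undistortPoints(np.float64(uv).reshape(-1,1,2),K,D)[:,0]
    return o,np.c_[p[:,0],-p[:,1],-np.ones(len(p))]@M.T
def onz(n,uv,z):
    o,d=ray(n,uv);return o+d*((z-o[2])/d[:,2])[:,None]
def cloud(n,depth):
    v,u=np.mgrid[:480,:640];o,d=ray(n,np.c_[u.ravel(),v.ravel()])
    return (o+d*depth.reshape(-1,1)).reshape(480,640,3)
def circ(P):
    A=np.c_[2*P[:,:2],np.ones(len(P))];c=np.linalg.lstsq(A,(P[:,:2]**2).sum(1),rcond=None)[0]
    return c[:2],np.sqrt(c[2]+c[:2]@c[:2])
E
python3 - <<'E'
from h import *
for n in("top","scene"):
    im=cv2.imread(f"pics/{n}0.png");g=im.min(2);P=cloud(n,np.load(f"{n}0.npy"))
    # rings: dark pucks = holes in the bright track
    cs,h=cv2.findContours((g>130).astype('u1')*255,cv2.RETR_CCOMP,cv2.CHAIN_APPROX_NONE)
    for c,hh in zip(cs,h[0]):
        if hh[3]>=0 and 150<cv2.contourArea(c)<3000:
            c=c[:,0].astype(float)
            w=onz(n,c,.008);cc,r=circ(w)
            if abs(w[:,0].mean()-.5)<.2: print(n,"hole",c.mean(0).round(1),cc.round(4),r.round(4))
    q=P.reshape(-1,3)
    m=((P[...,2]>.030)&(P[...,2]<.12)&(g>100)).astype('u1')
    k,lab,st,ce=cv2.connectedComponentsWithStats(m)
    for i in range(1,k):
        if st[i,4]<30 or st[i,4]>3000: continue
        p=P[lab==i];zt=np.percentile(p[:,2],95)
        t=p[p[:,2]>zt-.005]
        print(n,"obj",ce[i].round(),st[i,4],"ztop",zt.round(4),"xy",((t.max(0)+t.min(0))/2)[:2].round(4),np.ptp(t,0)[:2].round(4))
im=cv2.imread("pics/top0.png")[260:330,180:480];cv2.imwrite("pics/crop.png",cv2.resize(im,None,fx=2.6,fy=2.6))
E
```

```text
top hole [579.8 288.9] [ 0.4657 -0.5152] 0.0327
top hole [381.5 217.4] [ 0.6131 -0.1216] 0.0238
top hole [345.3 210.8] [ 0.6269 -0.0475] 0.0237
top hole [311.5 204.5] [0.6406 0.0224] 0.024
top hole [276.1 201.4] [0.6472 0.0962] 0.0239
top hole [244.1 200.4] [0.6622 0.1746] 0.0328
top hole [236.9 189.2] [0.6738 0.1782] 0.0241
top obj [238. 192.] 548 ztop 0.0479 xy [0.6606 0.1701] [0.0731 0.0573]
top obj [ 79. 269.] 2469 ztop 0.0563 xy [0.5015 0.4719] [0.0859 0.1199]
top obj [579. 285.] 598 ztop 0.0923 xy [ 0.4606 -0.4668] [0.0676 0.0698]
top obj [360. 284.] 503 ztop 0.1031 xy [ 0.4701 -0.0702] [0.0396 0.04  ]
top obj [211. 299.] 406 ztop 0.0829 xy [0.4442 0.2128] [0.0333 0.0342]
top obj [290. 293.] 121 ztop 0.0482 xy [0.4555 0.064 ] [0.0194 0.0212]
top obj [450. 299.] 266 ztop 0.0649 xy [ 0.4431 -0.2436] [0.0263 0.0282]
scene hole [357. 320.] [0.6464 0.0977] 0.0244
scene hole [307.  307.2] [0.6399 0.0241] 0.0244
scene hole [262.3 291.2] [ 0.6262 -0.0456] 0.0245
scene hole [216.7 275.2] [ 0.6127 -0.1198] 0.0245
scene hole [399.8 346. ] [0.6642 0.1737] 0.032
scene hole [414.3 330.5] [0.6474 0.1788] 0.0251
scene hole [357.1 321. ] [0.6477 0.0976] 0.0324
scene hole [307.1 308.4] [0.6413 0.0243] 0.0323
scene hole [262.8 291.9] [ 0.6275 -0.0451] 0.0324
scene hole [217.  276.4] [ 0.6139 -0.1187] 0.0327
scene hole [175.2 265. ] [ 0.6015 -0.205 ] 0.0297
scene hole [ 26.8 134.8] [ 0.3941 -0.551 ] 0.0355
scene obj [ 32. 145.] 1719 ztop 0.0893 xy [ 0.4609 -0.4652] [0.0694 0.0699]
scene obj [170. 163.] 380 ztop 0.0618 xy [ 0.4438 -0.2434] [0.0279 0.0278]
scene obj [268. 183.] 1167 ztop 0.0999 xy [ 0.4706 -0.0677] [0.0416 0.0403]
scene obj [451. 199.] 814 ztop 0.0803 xy [0.4444 0.2141] [0.0343 0.0335]
scene obj [354. 198.] 177 ztop 0.0453 xy [0.4553 0.0665] [0.0233 0.0214]
scene obj [616. 255.] 2253 ztop 0.0542 xy [0.5025 0.451 ] [0.0861 0.0757]
scene obj [412. 335.] 1211 ztop 0.0456 xy [0.6629 0.172 ] [0.0732 0.0575]
```

View pics/crop.png

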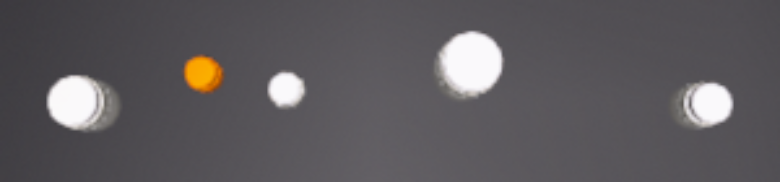

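The crop shows four white-capped bottles and one orange look-alike at crop (203,73), which I leave alone. I identify the bottles by measured height:

| Bottle | Top-view pixel | Height (mm) |
|---|---|---|
| bottle_1 | (290,294) | 45 |
| bottle_2 | (453,300) | 62 |
| bottle_3 | (209,299) | 80 |
| bottle_4 | (361,284) | 100 |

The reader is at puck_a, so bottles 1, 2, 3, 4 go to a, b, c, d. I start with bottle_2, the nearest, and turn the tool to yaw 90° so that tool x is world y, tool y is world x and tool z is down.

Call:
send_rows --targets '[{"translation":[4,-1.7,0],"spin":-8.5,"jaw":1},{"translation":[8,-3.4,0],"spin":-17,"jaw":1},{"translation":[12,-5.1,2],"spin":-25.5,"jaw":1},{"translation":[16,-6.8,4],"spin":-34,"jaw":0.8},{"translation":[20,-8.5,5],"spin":-42.5,"jaw":0.8}]' --force 12

```text
time: 0.6
tool_pos: [0.3452, -0.3366, 0.1751]
tool_rot: [-3.139, -0.001, 1.115]
contact_force: [-0.1, 0.6, 0.0]
opening: 0.0803
grip_force: 0.0
```

Call:
send_rows --targets '[{"translation":[3.2,1.2,1],"spin":-7,"jaw":0.7},{"translation":[6.4,2.4,3],"spin":-14,"jaw":0.7},{"translation":[9.6,3.6,5],"spin":-21,"jaw":0.7},{"translation":[12.8,4.7,7],"spin":-26.3,"jaw":0.7},{"translation":[12.8,4.7,7.5],"spin":-26.3,"jaw":0.7}]'

```text
time: 1.1
tool_pos: [0.4448, -0.2415, 0.0994]
tool_rot: [-3.139, -0.003, 1.574]
contact_force: [1.0, -0.5, 0.1]
opening: 0.0643
grip_force: 0.0
```

```bash
python3 -c "
from h import *
print(monitor.observe())"
```

```text
{'time': 1.1, 'qpos': array([-6.49557767e-01,  4.53131219e-01,  1.74527619e+00,  9.56631642e-04,
        9.47219032e-01, -6.53759124e-01]), 'qvel': array([-0.06590907,  0.0355976 ,  0.0439295 , -0.03065363, -0.09618141,
        0.02338123]), 'joint_efforts': array([  1.46410849, -44.09251571, -20.11187196,   0.28118916,
        -0.12561029,  -0.23713502]), 'tool_pos': array([ 0.44475575, -0.24154729,  0.09939176]), 'tool_rot': array([-3.13886137e+00, -3.06804371e-03,  1.57443331e+00]), 'contact_force': array([ 0.98165169, -0.4905402 ,  0.11916367]), 'torque': array([-0.02070485, -0.08015444, -0.02880644]), 'grip_force': 0.0, 'opening': 0.06428384144997364}
```

Call:
send_rows --targets '[{"translation":[-0.2,-0.1,3],"spin":0,"jaw":0.7},{"translation":[-0.2,-0.1,6],"spin":0,"jaw":0.7},{"translation":[-0.2,-0.1,8],"spin":0,"jaw":0.7},{"translation":[-0.2,-0.1,8.8],"spin":0,"jaw":0.7},{"translation":[-0.2,-0.1,8.8],"spin":0,"jaw":0.4}]'

```text
time: 1.6
tool_pos: [0.4422, -0.2471, 0.0131]
tool_rot: [-3.14, -0.001, 1.567]
contact_force: [-0.7, 0.5, 1.1]
opening: 0.0602
grip_force: 0.0
```

Call:
send_rows --targets '[{"translation":[0,0,0],"spin":0,"jaw":0.2},{"translation":[0,0,0],"spin":0,"jaw":0.2},{"translation":[0,0,0],"spin":0,"jaw":0.2},{"translation":[0,0,0],"spin":0,"jaw":0.2},{"translation":[0,0,0],"spin":0,"jaw":0.2}]'

```text
time: 2.1
tool_pos: [0.4433, -0.2473, 0.0145]
tool_rot: [3.14, 0.001, 1.569]
contact_force: [-0.2, 0.1, 6.3]
opening: 0.0314
grip_force: 12.0
```

Call:
send_rows --targets '[{"translation":[0,0,-1],"spin":0,"jaw":0.2},{"translation":[0,0,-3],"spin":0,"jaw":0.2},{"translation":[0,0,-6],"spin":0,"jaw":0.2},{"translation":[2,1.5,-7],"spin":0,"jaw":0.2},{"translation":[5,3.7,-7],"spin":0,"jaw":0.2}]'

```text
time: 2.6
tool_pos: [0.481, -0.1983, 0.0863]
tool_rot: [3.138, 0.003, 1.566]
contact_force: [0.8, 0.2, -0.4]
opening: 0.0316
grip_force: 12.0
```

Call:
send_rows --targets '[{"translation":[4,3,0],"spin":0,"jaw":0.2},{"translation":[8,6,0],"spin":0,"jaw":0.2},{"translation":[12,9,0],"spin":0,"jaw":0.2},{"translation":[16,12,0],"spin":0,"jaw":0.2},{"translation":[19,14,0],"spin":0,"jaw":0.2}]'

```text
time: 3.1
tool_pos: [0.6219, -0.0045, 0.0843]
tool_rot: [3.141, -0.0, 1.57]
contact_force: [0.7, -0.8, -1.5]
opening: 0.0318
grip_force: 12.0
```

Call:
send_rows --targets '[{"translation":[2,1.5,0],"spin":0,"jaw":0.2},{"translation":[2.7,2,0],"spin":0,"jaw":0.2},{"translation":[2.7,2,0],"spin":0,"jaw":0.2},{"translation":[2.7,2,0],"spin":0,"jaw":0.2},{"translation":[2.7,2,0],"spin":0,"jaw":0.2}]'

```text
time: 3.6
tool_pos: [0.6398, 0.0182, 0.0838]
tool_rot: [-3.141, 0.0, 1.567]
contact_force: [-0.2, -0.1, -0.5]
opening: 0.0316
grip_force: 12.0
```

Run:
```python
from h import *
p,d=read_camera("scene");cv2.imwrite("pics/s1.png",p[:,:,::-1]);np.save("s1.npy",d)
s=monitor.observe();print(s["tool_pos"],s["tool_rot"],s["opening"],s["contact_force"])
```

```text
[0.63995753 0.01821596 0.08390237] [-3.14122596e+00  2.71456834e-04  1.56692526e+00] 0.03160554113909717 [-0.33042598  0.10235657  0.70569387]
```

View pics/s1.png

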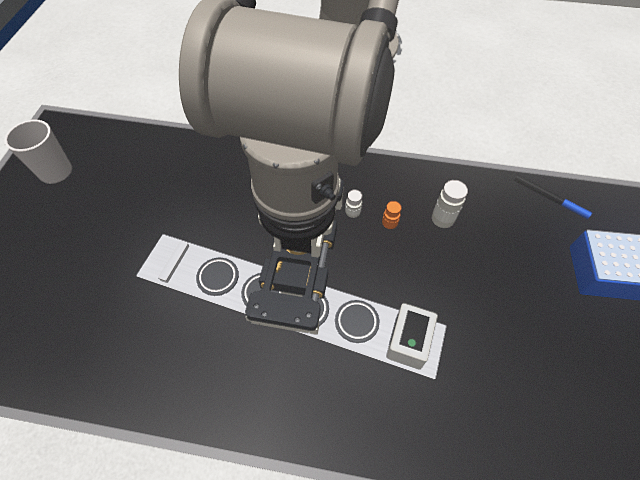

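The gripper is over puck b at about (307,307), and the bottle is hidden beneath it. I go by the measured offset, lower slowly and watch the force.

Call:
send_rows --targets '[{"translation":[0.15,0.05,1.5],"spin":0,"jaw":0.2},{"translation":[0.15,0.05,3],"spin":0,"jaw":0.2},{"translation":[0.15,0.05,4.5],"spin":0,"jaw":0.2},{"translation":[0.15,0.05,5.4],"spin":0,"jaw":0.2},{"translation":[0.15,0.05,5.7],"spin":0,"jaw":0.2}]'

```text
time: 4.15
tool_pos: [0.6399, 0.0211, 0.0245]
tool_rot: [-3.138, -0.0, 1.569]
contact_force: [0.4, 0.3, -0.9]
opening: 0.0319
grip_force: 12.0
```

Call:
send_rows --targets '[{"translation":[0,0,0.1],"spin":0,"jaw":0.2},{"translation":[0,0,0.2],"spin":0,"jaw":0.2},{"translation":[0,0,0.3],"spin":0,"jaw":0.2},{"translation":[0,0,0.3],"spin":0,"jaw":0.2},{"translation":[0,0,0.3],"spin":0,"jaw":0.2}]'

```text
time: 4.65
tool_pos: [0.6412, 0.0211, 0.0241]
tool_rot: [3.141, 0.0, 1.569]
contact_force: [-0.7, 0.0, -0.4]
opening: 0.0316
grip_force: 12.0
```

Call:
send_rows --targets '[{"translation":[0,0,0.05],"spin":0,"jaw":0.2},{"translation":[0,0,0.1],"spin":0,"jaw":0.2},{"translation":[0,0,0.15],"spin":0,"jaw":0.2},{"translation":[0,0,0.15],"spin":0,"jaw":0.2},{"translation":[0,0,0.15],"spin":0,"jaw":0.2}]'

```text
time: 5.15
tool_pos: [0.641, 0.0211, 0.0225]
tool_rot: [3.141, 0.0, 1.569]
contact_force: [-1.5, -0.6, 3.5]
opening: 0.0319
grip_force: 12.0
```

Call:
send_rows --targets '[{"translation":[0,0,0],"spin":0,"jaw":0.4},{"translation":[0,0,0],"spin":0,"jaw":0.6},{"translation":[0,0,0],"spin":0,"jaw":0.7},{"translation":[0,0,0],"spin":0,"jaw":0.7},{"translation":[0,0,-1],"spin":0,"jaw":0.7}]'

```text
time: 5.65
tool_pos: [0.64, 0.0211, 0.0311]
tool_rot: [-3.139, -0.0, 1.569]
contact_force: [-0.4, 0.1, 0.4]
opening: 0.0624
grip_force: 0.0
```

Call:
send_rows --targets '[{"translation":[0,0,-3],"spin":0,"jaw":0.7},{"translation":[0,0,-6],"spin":0,"jaw":0.7},{"translation":[0,-3,-8],"spin":0,"jaw":0.7},{"translation":[1,-8,-8],"spin":0,"jaw":0.7},{"translation":[2,-13,-8],"spin":0,"jaw":0.7}]'

```text
time: 6.15
tool_pos: [0.5122, 0.0409, 0.1135]
tool_rot: [3.139, 0.0, 1.568]
contact_force: [0.9, 0.7, 0.0]
opening: 0.0644
grip_force: 0.0
```

Call:
send_rows --targets '[{"translation":[1,-3,0],"spin":0,"jaw":0.6},{"translation":[2.2,-5.5,0],"spin":0,"jaw":0.6},{"translation":[2.2,-5.5,0],"spin":0,"jaw":0.6},{"translation":[2.2,-5.5,0],"spin":0,"jaw":0.6},{"translation":[2.2,-5.5,0],"spin":0,"jaw":0.6}]'

```text
time: 6.65
tool_pos: [0.4594, 0.0628, 0.1128]
tool_rot: [3.14, 0.0, 1.568]
contact_force: [0.4, -0.3, -0.2]
opening: 0.0546
grip_force: 0.0
```

```bash
cat >> h.py <<'E'
def caps(n):
    p,d=read_camera(n);P=cloud(n,d);g=p.min(2)
    m=((P[...,2]>.030)&(P[...,2]<.13)&(g>100)).astype('u1')
    k,lab,st,ce=cv2.connectedComponentsWithStats(m)
    for i in range(1,k):
        if 30<st[i,4]<1300:
            q=P[lab==i];zt=np.percentile(q[:,2],95);t=q[q[:,2]>zt-.005]
            print(n,ce[i].round(),zt.round(3),((t.max(0)+t.min(0))/2)[:2].round(4),np.ptp(t,0)[:2].round(3))
    return p
E
python3 - <<'E'
from h import *
for n in("scene","top"):cv2.imwrite(f"pics/{n}2.png",caps(n)[:,:,::-1])
print(monitor.observe()["tool_pos"])
E
```

```text
scene [268. 183.] 0.1 [ 0.4704 -0.0675] [0.041 0.04 ]
scene [451. 199.] 0.08 [0.4438 0.2147] [0.035 0.033]
scene [354. 198.] 0.046 [0.455  0.0665] [0.023 0.021]
scene [307. 296.] 0.07 [0.6411 0.0251] [0.029 0.028]
scene [412. 335.] 0.045 [0.663  0.1723] [0.074 0.058]
scene [411. 342.] 0.047 [0.6794 0.1694] [0.007 0.008]
top [238. 192.] 0.048 [0.6608 0.1702] [0.073 0.057]
top [311. 200.] 0.072 [0.6397 0.0225] [0.028 0.027]
top [578. 284.] 0.093 [ 0.4606 -0.4666] [0.068 0.07 ]
top [360. 284.] 0.103 [ 0.4702 -0.0701] [0.04 0.04]
top [203. 296.] 0.083 [0.4459 0.2209] [0.029 0.016]
[0.45908804 0.06272626 0.11228434]
```

View pics/scene2.png

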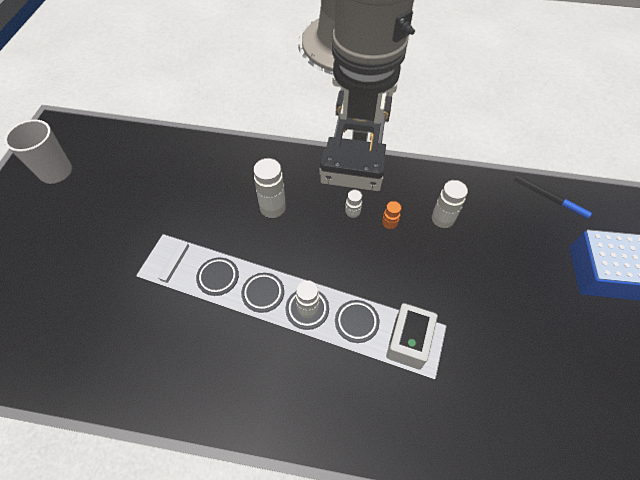

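Bottle_2 stands centred on puck b, at scene (307,296). Next is bottle_1, at scene (354,198), which has the right height and is white, not orange.

Call:
send_rows --targets '[{"translation":[0.25,-0.35,3],"spin":0,"jaw":0.6},{"translation":[0.25,-0.35,6],"spin":0,"jaw":0.6},{"translation":[0.25,-0.35,9],"spin":0,"jaw":0.6},{"translation":[0.25,-0.35,10.2],"spin":0,"jaw":0.6},{"translation":[0.25,-0.35,10.5],"spin":0,"jaw":0.6}]'

```text
time: 7.25
tool_pos: [0.454, 0.0653, 0.0055]
tool_rot: [-3.138, 0.0, 1.568]
contact_force: [0.5, 0.1, 0.2]
opening: 0.055
grip_force: 0.0
```

Call:
send_rows --targets '[{"translation":[0,0,0],"spin":0,"jaw":0.4},{"translation":[0,0,0],"spin":0,"jaw":0.2},{"translation":[0,0,0],"spin":0,"jaw":0.1},{"translation":[0,0,0],"spin":0,"jaw":0.1},{"translation":[0,0,0],"spin":0,"jaw":0.1}]'

```text
time: 7.75
tool_pos: [0.455, 0.0656, 0.0078]
tool_rot: [3.14, 0.0, 1.569]
contact_force: [-0.4, -0.0, 3.5]
opening: 0.0254
grip_force: 12.0
```

Call:
send_rows --targets '[{"translation":[0,0,0],"spin":0,"jaw":0.1},{"translation":[0,0,0],"spin":0,"jaw":0.1},{"translation":[0,0,0],"spin":0,"jaw":0.1},{"translation":[0,0,0],"spin":0,"jaw":0.1},{"translation":[0,0,0],"spin":0,"jaw":0.1}]'

```text
time: 8.25
tool_pos: [0.455, 0.0656, 0.0078]
tool_rot: [3.14, 0.0, 1.569]
contact_force: [0.1, 0.4, 6.9]
opening: 0.0259
grip_force: 12.0
```

Call:
send_rows --targets '[{"translation":[0,0,-1],"spin":0,"jaw":0.1},{"translation":[0,0,-3],"spin":0,"jaw":0.1},{"translation":[0,0,-6],"spin":0,"jaw":0.1},{"translation":[1,1.5,-7],"spin":0,"jaw":0.1},{"translation":[1.5,4.5,-7],"spin":0,"jaw":0.1}]'

```text
time: 8.75
tool_pos: [0.4995, 0.0811, 0.0797]
tool_rot: [3.14, -0.0, 1.569]
contact_force: [0.6, -0.1, 0.5]
opening: 0.0259
grip_force: 12.0
```

Call:
send_rows --targets '[{"translation":[0.5,4,0],"spin":0,"jaw":0.1},{"translation":[1,8,0],"spin":0,"jaw":0.1},{"translation":[1.6,12,0],"spin":0,"jaw":0.1},{"translation":[1.6,14,0],"spin":0,"jaw":0.1},{"translation":[1.6,14.6,0],"spin":0,"jaw":0.1}]'

```text
time: 9.25
tool_pos: [0.6471, 0.0962, 0.0772]
tool_rot: [3.141, 0.0, 1.569]
contact_force: [-0.1, 0.4, -0.7]
opening: 0.026
grip_force: 12.0
```

Call:
send_rows --targets '[{"translation":[0,0,1.5],"spin":0,"jaw":0.1},{"translation":[0,0,3],"spin":0,"jaw":0.1},{"translation":[0,0,4],"spin":0,"jaw":0.1},{"translation":[0,0,4],"spin":0,"jaw":0.1},{"translation":[0,0,4],"spin":0,"jaw":0.1}]'

```text
time: 9.75
tool_pos: [0.6451, 0.0962, 0.0369]
tool_rot: [-3.141, 0.0, 1.569]
contact_force: [0.2, 0.6, -0.7]
opening: 0.0256
grip_force: 12.0
```

Call:
send_rows --targets '[{"translation":[0.1,0.1,0.8],"spin":0,"jaw":0.1},{"translation":[0.1,0.1,1.5],"spin":0,"jaw":0.1},{"translation":[0.1,0.1,1.7],"spin":0,"jaw":0.1},{"translation":[0.1,0.1,1.85],"spin":0,"jaw":0.1},{"translation":[0.1,0.1,1.95],"spin":0,"jaw":0.1}]'

```text
time: 10.25
tool_pos: [0.6466, 0.0972, 0.0176]
tool_rot: [3.142, 0.0, 1.569]
contact_force: [-0.7, 0.4, -0.7]
opening: 0.0259
grip_force: 12.0
```

Call:
send_rows --targets '[{"translation":[0,0,0.05],"spin":0,"jaw":0.1},{"translation":[0,0,0.1],"spin":0,"jaw":0.1},{"translation":[0,0,0.15],"spin":0,"jaw":0.1},{"translation":[0,0,0.15],"spin":0,"jaw":0.1},{"translation":[0,0,0.15],"spin":0,"jaw":0.1}]'

```text
time: 10.75
tool_pos: [0.6467, 0.0972, 0.0163]
tool_rot: [3.141, 0.0, 1.569]
contact_force: [-0.3, 0.6, 0.9]
opening: 0.0256
grip_force: 12.0
```

Call:
send_rows --targets '[{"translation":[0,0,0.05],"spin":0,"jaw":0.1},{"translation":[0,0,0.1],"spin":0,"jaw":0.1},{"translation":[0,0,0.1],"spin":0,"jaw":0.1},{"translation":[0,0,0.1],"spin":0,"jaw":0.1},{"translation":[0,0,0.1],"spin":0,"jaw":0.1}]'

```text
time: 11.25
tool_pos: [0.6467, 0.0972, 0.0158]
tool_rot: [3.141, 0.0, 1.569]
contact_force: [-2.2, 0.2, 5.1]
opening: 0.0256
grip_force: 12.0
```

Call:
send_rows --targets '[{"translation":[0,0,0],"spin":0,"jaw":0.35},{"translation":[0,0,0],"spin":0,"jaw":0.5},{"translation":[0,0,0],"spin":0,"jaw":0.6},{"translation":[0,0,0],"spin":0,"jaw":0.6},{"translation":[0,0,-1],"spin":0,"jaw":0.6}]'

```text
time: 11.75
tool_pos: [0.6455, 0.0971, 0.024]
tool_rot: [-3.138, 0.0, 1.569]
contact_force: [-0.2, -0.2, -0.5]
opening: 0.054
grip_force: 0.0
```

Call:
send_rows --targets '[{"translation":[0,0,-4],"spin":0,"jaw":0.6},{"translation":[0,0,-8],"spin":0,"jaw":0.7},{"translation":[0,-2,-11],"spin":0,"jaw":0.8},{"translation":[2,-6,-11],"spin":0,"jaw":0.8},{"translation":[4,-10,-11],"spin":0,"jaw":0.8}]'

```text
time: 12.25
tool_pos: [0.5465, 0.1374, 0.137]
tool_rot: [3.138, -0.0, 1.567]
contact_force: [-0.9, -0.0, -0.4]
opening: 0.0731
grip_force: 0.0
```

Call:
send_rows --targets '[{"translation":[2.5,-4,0],"spin":0,"jaw":0.8},{"translation":[5,-8,0],"spin":0,"jaw":0.8},{"translation":[7.6,-10.2,0],"spin":0,"jaw":0.8},{"translation":[7.6,-10.2,0],"spin":0,"jaw":0.8},{"translation":[7.6,-10.2,0],"spin":0,"jaw":0.8}]'

```text
time: 12.75
tool_pos: [0.4452, 0.2142, 0.1361]
tool_rot: [3.14, -0.0, 1.57]
contact_force: [1.1, 0.9, -0.5]
opening: 0.0732
grip_force: 0.0
```

Run:
```python
from h import *
for n in("scene","top"):caps(n)
print(monitor.observe()["tool_pos"])
```

```text
scene [268. 183.] 0.1 [ 0.4703 -0.0678] [0.042 0.04 ]
scene [451. 200.] 0.08 [0.4441 0.2143] [0.035 0.034]
scene [307. 296.] 0.07 [0.6414 0.0251] [0.029 0.028]
scene [359. 311.] 0.053 [0.6465 0.0977] [0.022 0.021]
scene [412. 335.] 0.045 [0.6629 0.1723] [0.074 0.058]
top [238. 192.] 0.048 [0.6606 0.1701] [0.073 0.057]
top [275. 198.] 0.056 [0.6457 0.0951] [0.023 0.022]
top [311. 200.] 0.072 [0.6395 0.0225] [0.028 0.027]
top [578. 284.] 0.092 [ 0.4605 -0.4664] [0.067 0.07 ]
top [360. 284.] 0.103 [ 0.4702 -0.0701] [0.04 0.04]
top [215. 299.] 0.083 [0.4441 0.204 ] [0.033 0.017]
[0.44589432 0.21325986 0.13565025]
```

Bottle_1 is centred on puck a. Next is bottle_3.

Call:
send_rows --targets '[{"translation":[0,-0.1,3.5],"spin":0,"jaw":0.8},{"translation":[0,-0.1,7],"spin":0,"jaw":0.8},{"translation":[0,-0.1,10],"spin":0,"jaw":0.8},{"translation":[0,-0.1,11],"spin":0,"jaw":0.8},{"translation":[0,-0.1,11.5],"spin":0,"jaw":0.7}]'

```text
time: 13.35
tool_pos: [0.4443, 0.2129, 0.0194]
tool_rot: [-3.14, 0.001, 1.567]
contact_force: [0.5, -0.9, -0.1]
opening: 0.0694
grip_force: 0.0
```

Call:
send_rows --targets '[{"translation":[0,0,0],"spin":0,"jaw":0.5},{"translation":[0,0,0],"spin":0,"jaw":0.3},{"translation":[0,0,0],"spin":0,"jaw":0.2},{"translation":[0,0,0],"spin":0,"jaw":0.2},{"translation":[0,0,0],"spin":0,"jaw":0.2}]'

```text
time: 13.85
tool_pos: [0.4444, 0.2138, 0.0211]
tool_rot: [3.14, -0.0, 1.569]
contact_force: [-0.6, -0.7, 5.0]
opening: 0.0378
grip_force: 12.0
```

Call:
send_rows --targets '[{"translation":[0,0,0],"spin":0,"jaw":0.2},{"translation":[0,0,0],"spin":0,"jaw":0.2},{"translation":[0,0,0],"spin":0,"jaw":0.2},{"translation":[0,0,0],"spin":0,"jaw":0.2},{"translation":[0,0,0],"spin":0,"jaw":0.2}]'

```text
time: 14.35
tool_pos: [0.4444, 0.2138, 0.0211]
tool_rot: [3.14, -0.0, 1.569]
contact_force: [-1.0, 0.0, 6.5]
opening: 0.038
grip_force: 12.0
```

Call:
send_rows --targets '[{"translation":[0,0,-1],"spin":0,"jaw":0.2},{"translation":[0,0,-3],"spin":0,"jaw":0.2},{"translation":[0,0,-6],"spin":0,"jaw":0.2},{"translation":[0,0,-9],"spin":0,"jaw":0.2},{"translation":[-2,1.4,-9.5],"spin":0,"jaw":0.2}]'

```text
time: 14.85
tool_pos: [0.4585, 0.1954, 0.119]
tool_rot: [3.136, -0.002, 1.571]
contact_force: [0.8, 0.3, -1.3]
opening: 0.0382
grip_force: 12.0
```

Call:
send_rows --targets '[{"translation":[-3.5,2.5,0],"spin":0,"jaw":0.2},{"translation":[-7,5,0],"spin":0,"jaw":0.2},{"translation":[-10.5,7.5,0],"spin":0,"jaw":0.2},{"translation":[-14,10,0],"spin":0,"jaw":0.2},{"translation":[-17.5,12.5,0],"spin":0,"jaw":0.2}]'

```text
time: 15.35
tool_pos: [0.5831, 0.0168, 0.1158]
tool_rot: [3.141, 0.0, 1.569]
contact_force: [0.7, 0.2, -1.1]
opening: 0.0374
grip_force: 12.0
```

Call:
send_rows --targets '[{"translation":[-3.5,2.4,0],"spin":0,"jaw":0.2},{"translation":[-5.5,3.7,0],"spin":0,"jaw":0.2},{"translation":[-6.5,4.3,0],"spin":0,"jaw":0.2},{"translation":[-6.5,4.3,0],"spin":0,"jaw":0.2},{"translation":[-6.5,4.3,0],"spin":0,"jaw":0.2}]'

```text
time: 15.85
tool_pos: [0.6245, -0.0457, 0.1152]
tool_rot: [-3.141, -0.001, 1.569]
contact_force: [-0.3, 0.1, -1.1]
opening: 0.0379
grip_force: 12.0
```

Call:
send_rows --targets '[{"translation":[0,0,2],"spin":0,"jaw":0.2},{"translation":[0,0,4],"spin":0,"jaw":0.2},{"translation":[0,0,5.5],"spin":0,"jaw":0.2},{"translation":[0,0,5.5],"spin":0,"jaw":0.2},{"translation":[0,0,5.5],"spin":0,"jaw":0.2}]'

```text
time: 16.35
tool_pos: [0.625, -0.0456, 0.0608]
tool_rot: [-3.141, -0.0, 1.57]
contact_force: [-0.1, 0.5, -0.0]
opening: 0.0376
grip_force: 12.0
```

Target is (.6268, -.0460), with seating at z ≈ .0291.

Call:
send_rows --targets '[{"translation":[0,0.15,1.2],"spin":0,"jaw":0.2},{"translation":[0,0.15,2.2],"spin":0,"jaw":0.2},{"translation":[0,0.15,2.7],"spin":0,"jaw":0.2},{"translation":[0,0.15,2.9],"spin":0,"jaw":0.2},{"translation":[0,0.15,3.0],"spin":0,"jaw":0.2}]'

```text
time: 16.85
tool_pos: [0.6267, -0.0468, 0.0298]
tool_rot: [-3.141, -0.0, 1.568]
contact_force: [-0.2, 0.8, -1.0]
opening: 0.038
grip_force: 12.0
```

Call:
send_rows --targets '[{"translation":[0,0,0.05],"spin":0,"jaw":0.2},{"translation":[0,0,0.1],"spin":0,"jaw":0.2},{"translation":[0,0,0.15],"spin":0,"jaw":0.2},{"translation":[0,0,0.15],"spin":0,"jaw":0.2},{"translation":[0,0,0.15],"spin":0,"jaw":0.2}]'

```text
time: 17.35
tool_pos: [0.627, -0.0469, 0.0291]
tool_rot: [3.141, 0.0, 1.569]
contact_force: [-0.4, 0.7, 1.3]
opening: 0.0375
grip_force: 12.0
```

Call:
send_rows --targets '[{"translation":[0,0,0.05],"spin":0,"jaw":0.2},{"translation":[0,0,0.05],"spin":0,"jaw":0.2},{"translation":[0,0,0.05],"spin":0,"jaw":0.2},{"translation":[0,0,0.05],"spin":0,"jaw":0.2},{"translation":[0,0,0.05],"spin":0,"jaw":0.2}]'

```text
time: 17.85
tool_pos: [0.627, -0.0469, 0.0291]
tool_rot: [3.141, 0.0, 1.569]
contact_force: [-2.0, -0.8, 6.5]
opening: 0.0376
grip_force: 12.0
```

Call:
send_rows --targets '[{"translation":[0,0,0],"spin":0,"jaw":0.5},{"translation":[0,0,0],"spin":0,"jaw":0.65},{"translation":[0,0,0],"spin":0,"jaw":0.75},{"translation":[0,0,0],"spin":0,"jaw":0.75},{"translation":[0,0,-1],"spin":0,"jaw":0.75}]'

```text
time: 18.35
tool_pos: [0.6258, -0.0466, 0.0371]
tool_rot: [-3.139, -0.001, 1.569]
contact_force: [0.2, -0.5, 0.0]
opening: 0.0681
grip_force: 0.0
```

Call:
send_rows --targets '[{"translation":[0,0,-4],"spin":0,"jaw":0.75},{"translation":[0,0,-8],"spin":0,"jaw":0.75},{"translation":[0,0,-12],"spin":0,"jaw":0.9},{"translation":[-0.5,-4,-12.5],"spin":0,"jaw":0.9},{"translation":[-1,-8,-12.5],"spin":0,"jaw":0.9}]'

```text
time: 18.85
tool_pos: [0.5474, -0.0569, 0.1658]
tool_rot: [3.136, 0.001, 1.569]
contact_force: [-0.6, 0.7, -0.9]
opening: 0.0821
grip_force: 0.0
```

Call:
send_rows --targets '[{"translation":[-0.6,-4,0],"spin":0,"jaw":0.9},{"translation":[-1.2,-7.7,0],"spin":0,"jaw":0.9},{"translation":[-1.2,-7.7,0],"spin":0,"jaw":0.9},{"translation":[-1.2,-7.7,0],"spin":0,"jaw":0.9},{"translation":[-1.2,-7.7,0],"spin":0,"jaw":0.9}]'

```text
time: 19.35
tool_pos: [0.4712, -0.0686, 0.1639]
tool_rot: [3.139, 0.001, 1.569]
contact_force: [0.4, -0.7, -0.5]
opening: 0.0831
grip_force: 0.0
```

Run:
```python
from h import *
for n in("scene","top"):caps(n)
print(monitor.observe()["tool_pos"])
```

```text
scene [269. 183.] 0.1 [ 0.4703 -0.0677] [0.041 0.04 ]
scene [258. 276.] 0.088 [ 0.6273 -0.0454] [0.034 0.034]
scene [307. 296.] 0.07 [0.641 0.025] [0.028 0.028]
scene [359. 311.] 0.053 [0.647  0.0977] [0.022 0.021]
scene [412. 335.] 0.045 [0.6632 0.1723] [0.074 0.058]
scene [411. 342.] 0.048 [0.6796 0.1693] [0.007 0.008]
top [238. 192.] 0.048 [0.6608 0.1702] [0.073 0.057]
top [275. 198.] 0.055 [0.6456 0.0959] [0.022 0.02 ]
top [311. 200.] 0.072 [0.6397 0.0225] [0.028 0.027]
top [344. 199.] 0.09 [ 0.6292 -0.0432] [0.025 0.025]
top [579. 285.] 0.092 [ 0.4606 -0.4661] [0.068 0.068]
[ 0.47093607 -0.06843959  0.16334573]
```

Bottle_3 is centred on puck c. Next is bottle_4.

Call:
send_rows --targets '[{"translation":[0,-0.1,3.5],"spin":0,"jaw":0.9},{"translation":[0,-0.1,7],"spin":0,"jaw":0.9},{"translation":[0,-0.1,10],"spin":0,"jaw":0.9},{"translation":[0,-0.1,11.5],"spin":0,"jaw":0.9},{"translation":[0,-0.1,12],"spin":0,"jaw":0.8}]'

```text
time: 19.95
tool_pos: [0.4684, -0.068, 0.0412]
tool_rot: [-3.138, -0.001, 1.569]
contact_force: [-0.4, -0.3, 0.4]
opening: 0.0782
grip_force: 0.0
```

Call:
send_rows --targets '[{"translation":[0,0,0],"spin":0,"jaw":0.6},{"translation":[0,0,0],"spin":0,"jaw":0.4},{"translation":[0,0,0],"spin":0,"jaw":0.25},{"translation":[0,0,0],"spin":0,"jaw":0.25},{"translation":[0,0,0],"spin":0,"jaw":0.25}]' --force 15

```text
time: 20.45
tool_pos: [0.4693, -0.0686, 0.0439]
tool_rot: [3.14, 0.001, 1.569]
contact_force: [0.7, 0.5, 3.6]
opening: 0.0438
grip_force: 15.0
```

Call:
send_rows --targets '[{"translation":[0,0,0],"spin":0,"jaw":0.25},{"translation":[0,0,0],"spin":0,"jaw":0.25},{"translation":[0,0,0],"spin":0,"jaw":0.25},{"translation":[0,0,0],"spin":0,"jaw":0.25},{"translation":[0,0,0],"spin":0,"jaw":0.25}]'

```text
time: 20.95
tool_pos: [0.4693, -0.0686, 0.0439]
tool_rot: [3.14, 0.001, 1.569]
contact_force: [0.5, 0.7, 6.2]
opening: 0.0435
grip_force: 15.0
```

Call:
send_rows --targets '[{"translation":[0,0,-1],"spin":0,"jaw":0.25},{"translation":[0,0,-3],"spin":0,"jaw":0.25},{"translation":[0,0,-6],"spin":0,"jaw":0.25},{"translation":[0,0,-9],"spin":0,"jaw":0.25},{"translation":[-1,1.5,-9.5],"spin":0,"jaw":0.25}]'

```text
time: 21.45
tool_pos: [0.4839, -0.078, 0.1418]
tool_rot: [3.138, 0.001, 1.57]
contact_force: [0.3, 0.1, -0.8]
opening: 0.0439
grip_force: 15.0
```

Call:
send_rows --targets '[{"translation":[-1.5,3.5,0],"spin":0,"jaw":0.25},{"translation":[-3,7,0],"spin":0,"jaw":0.25},{"translation":[-4,10,0],"spin":0,"jaw":0.25},{"translation":[-4.1,12,0],"spin":0,"jaw":0.25},{"translation":[-4.1,12.9,0],"spin":0,"jaw":0.25}]'

```text
time: 21.95
tool_pos: [0.6136, -0.12, 0.1379]
tool_rot: [-3.141, -0.0, 1.568]
contact_force: [-0.7, -0.3, -1.3]
opening: 0.0438
grip_force: 15.0
```

Call:
send_rows --targets '[{"translation":[0,0,1.5],"spin":0,"jaw":0.25},{"translation":[0,0,3.5],"spin":0,"jaw":0.25},{"translation":[0,0,5.5],"spin":0,"jaw":0.25},{"translation":[0,0,5.5],"spin":0,"jaw":0.25},{"translation":[0,0,5.5],"spin":0,"jaw":0.25}]'

```text
time: 22.45
tool_pos: [0.6122, -0.1195, 0.0836]
tool_rot: [-3.141, -0.0, 1.569]
contact_force: [0.2, -0.4, -1.2]
opening: 0.0436
grip_force: 15.0
```

Call:
send_rows --targets '[{"translation":[0,0.1,1.2],"spin":0,"jaw":0.25},{"translation":[0,0.1,2.2],"spin":0,"jaw":0.25},{"translation":[0,0.1,2.7],"spin":0,"jaw":0.25},{"translation":[0,0.1,2.9],"spin":0,"jaw":0.25},{"translation":[0,0.1,3.0],"spin":0,"jaw":0.25}]'

```text
time: 22.95
tool_pos: [0.6136, -0.1198, 0.0529]
tool_rot: [-3.141, -0.0, 1.569]
contact_force: [0.3, -0.2, -0.9]
opening: 0.0437
grip_force: 15.0
```

Call:
send_rows --targets '[{"translation":[0,0,0.05],"spin":0,"jaw":0.25},{"translation":[0,0,0.1],"spin":0,"jaw":0.25},{"translation":[0,0,0.15],"spin":0,"jaw":0.25},{"translation":[0,0,0.15],"spin":0,"jaw":0.25},{"translation":[0,0,0.15],"spin":0,"jaw":0.25}]'

```text
time: 23.45
tool_pos: [0.6138, -0.1198, 0.052]
tool_rot: [3.141, 0.0, 1.569]
contact_force: [0.4, 0.7, -0.6]
opening: 0.0439
grip_force: 15.0
```

Call:
send_rows --targets '[{"translation":[0,0,0.05],"spin":0,"jaw":0.25},{"translation":[0,0,0.1],"spin":0,"jaw":0.25},{"translation":[0,0,0.1],"spin":0,"jaw":0.25},{"translation":[0,0,0.1],"spin":0,"jaw":0.25},{"translation":[0,0,0.1],"spin":0,"jaw":0.25}]'

```text
time: 23.95
tool_pos: [0.6139, -0.1198, 0.0518]
tool_rot: [3.14, 0.001, 1.569]
contact_force: [-0.8, 0.8, 7.1]
opening: 0.0437
grip_force: 15.0
```

Seated. I release, rise and back away.

Call:
send_rows --targets '[{"translation":[0,0,0],"spin":0,"jaw":0.55},{"translation":[0,0,0],"spin":0,"jaw":0.7},{"translation":[0,0,0],"spin":0,"jaw":0.8},{"translation":[0,0,0],"spin":0,"jaw":0.8},{"translation":[0,0,-1],"spin":0,"jaw":0.8}]'

```text
time: 24.45
tool_pos: [0.6126, -0.1194, 0.0596]
tool_rot: [-3.139, -0.001, 1.569]
contact_force: [0.6, 0.8, -0.4]
opening: 0.0726
grip_force: 0.0
```

Call:
send_rows --targets '[{"translation":[0,0,-3],"spin":0,"jaw":0.8},{"translation":[0,0,-6],"spin":0,"jaw":0.8},{"translation":[0,0,-10],"spin":0,"jaw":0.8},{"translation":[0,-3,-13],"spin":0,"jaw":0.8},{"translation":[-1,-7,-13],"spin":0,"jaw":0.8}]'

```text
time: 24.95
tool_pos: [0.5461, -0.1297, 0.1959]
tool_rot: [3.132, 0.003, 1.571]
contact_force: [-0.3, -1.7, 0.6]
opening: 0.0734
grip_force: 0.0
```

Call:
send_rows --targets '[{"translation":[-2,-4,0],"spin":0,"jaw":0.8},{"translation":[-6,-8,0],"spin":0,"jaw":0.8},{"translation":[-10,-11,0],"spin":0,"jaw":0.8},{"translation":[-14,-11,0],"spin":0,"jaw":0.8},{"translation":[-16,-11,0],"spin":0,"jaw":0.8}]'

```text
time: 25.45
tool_pos: [0.4323, -0.2927, 0.192]
tool_rot: [3.14, 0.002, 1.566]
contact_force: [0.5, 0.3, -0.6]
opening: 0.0735
grip_force: 0.0
```

Call:
send_rows --targets '[{"translation":[0,0,0],"spin":0,"jaw":0.8},{"translation":[0,0,0],"spin":0,"jaw":0.8},{"translation":[0,0,0],"spin":0,"jaw":0.8},{"translation":[0,0,0],"spin":0,"jaw":0.8},{"translation":[0,0,0],"spin":0,"jaw":0.8}]'

```text
time: 25.95
tool_pos: [0.4336, -0.2883, 0.1908]
tool_rot: [-3.142, -0.0, 1.57]
contact_force: [0.6, 0.1, 0.2]
opening: 0.0737
grip_force: 0.0
```

Run:
```python
from h import *
cv2.imwrite("pics/end.png",caps("scene")[:,:,::-1]);caps("top")
s=monitor.observe();print(s["tool_pos"],s["qvel"].round(3))
```

```text
scene [258. 276.] 0.088 [ 0.6273 -0.0452] [0.036 0.034]
scene [307. 296.] 0.07 [0.6412 0.0251] [0.028 0.027]
scene [359. 311.] 0.053 [0.6468 0.0977] [0.022 0.021]
scene [412. 335.] 0.046 [0.663  0.1721] [0.073 0.058]
scene [411. 342.] 0.047 [0.68   0.1694] [0.008 0.008]
top [238. 192.] 0.048 [0.6609 0.1701] [0.073 0.057]
top [275. 198.] 0.055 [0.6456 0.0959] [0.023 0.02 ]
top [311. 200.] 0.073 [0.6401 0.0225] [0.027 0.027]
top [347. 205.] 0.09 [ 0.6251 -0.0478] [0.034 0.034]
top [386. 210.] 0.111 [ 0.6125 -0.1209] [0.039 0.039]
[ 0.43351204 -0.28869238  0.1908023 ] [-0.008  0.002 -0.003 -0.001  0.    -0.001]
```

View pics/end.png

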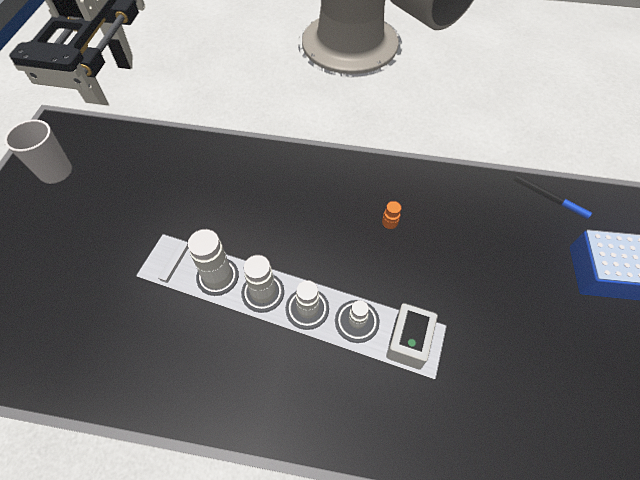

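All four bottles stand upright and centred. They run from the shortest by the reader at (359,311) to the tallest at the far end at (205,240). The orange look-alike at (392,214) is untouched, and the arm is clear.

```bash
python3 -c "
from cell import job
print(job.hand_in())"
```

```text
the job is handed in; nothing more can be done
None
```

All four bottles stand upright on their pucks in height order, shortest next to the reader and tallest at the far end, each within about 1–2 mm of centre by the cameras; the job was handed in at about 26 s of the 102 s allowed.

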